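Clear the cups, then burp the bean bin

ROBOT

A 6-joint arm with a two-finger parallel gripper is mounted at the origin on the work surface. World frame = base frame: x ahead of the robot, y to its left, z up, the work surface at z = 0. Lengths are in m, angles in rad, forces in N, time in s.
With the tool pointing down it reaches from about 0.3 to 0.775 m from the base axis. Payload 14.6 kg.
Tool frame: the origin (TCP) lies on the centre line of the jaws, within the pads' length; the fingertips stand 17 mm ahead of it and the grasp point (between the pads) lies 2 mm behind it; z points along the fingers, x is the direction in which the jaws open and shut, and the axes are right-handed (so a half turn about z gives the same grasp; the last joint's range is limited). The gripper opens to 94 mm and grips with 3 to 60 N. Pads are 16 mm wide; open, the fingers measure 119 mm over their backs; the gripper's body (75 mm by 177 mm) begins 78 mm behind the grasp point.
Start: joints at [-1.216, 0.3, 1.521, -0, 1.321, -0.067], TCP at [0.225, -0.502, 0.222] pointing down, gripper open.
Joint ranges: [-3.03, 3.03], [-0.79, 2.21], [0.23, 2.52], [-1.04, 4.18], [0, 3.07], [-2.55, 2.55]. Speed limits (rad/s): [2.22, 2.22, 2.57, 3.14, 3.14, 3.14].

INTERFACE

Orientations are given as [roll, pitch, yaw] about the fixed x, y, z axes, in that order (R = Rz(yaw) Ry(pitch) Rx(roll)).
In Python, from station import ctrl gives the robot as it stands. The module is installed in compiled form; this text tells all that it offers.
- The arm moves only by the tool drive_tool, never from a script. Its argument "increments" is a list of rows, each a list of 3 entries, a list of its own where there are three numbers: the turn, a rotation vector about the tool's x, y, z in degrees, then the shift along the tool's x, y, z in mm, then the opening, from 0 (shut) to 1 (fully open). In form: [[[ax, ay, az], [dx, dy, dz], hand], ...]. A call has 1 to 20 rows; each row shifts and turns the commanded pose from where the row before left it, along the tool's axes as they then stand; what a row does not reach is not made up. A row lasts 1/8 s, in which the tool goes at most 62.5 mm and 10.7 degrees, less where a joint would pass 70% of its speed; a pose out of reach is approached as far as the arm can. A call with a gripper value outside its range is refused whole. The fingers move at their own pace and stop on an object; "squeeze" is the grip in N (left out, the last holds). Time passes only in rows, so rows that do not move let the fingers close. It gives the time, the measured TCP pose, the force and the opening at its end, in the units of the state.
- ctrl.get_obs(): the state, without advancing time (a new reading comes with each control period).
- ctrl.camera(name): name is "side" or "top"; returns the picture (420x560x3 uint8, red, green, blue); there is no depth.
- ctrl.calibration(name): a dict with "fx", "fy", "cx", "cy" (pixels), "rvec" (rotation vector, rad) and "tvec" (3), from world to camera coordinates, as OpenCV has them. Camera axes: x right, y down, z forward; pixel columns grow to the right and rows downward; lengths in m; the calibration is good to about 2 mm. A picture is of the moment at which its call begins. calibration takes no time and is no camera call.
- ctrl.hand_in(): hands the job in, once; it reports no verdict.
The state is a dict: "time_s": time; "qpos": joint angles; "joint_vel": joint speeds; "tau": joint torques, N m; "ee_pos": TCP position; "eef_rot": TCP orientation; "force": force on the tool from outside, world axes, zero at the start; "moment": the same for the moment, N m; "grip_width": finger opening in m.
Only numpy, scipy, OpenCV 4.12 (cv2) and the standard library are available. Lean on these libraries where they do the work, as an engineer would, in place of code of your own. Each camera call takes 0.05 s, during which the arm holds its last target.

TASK

The bean bin needs venting, but two steel cups stand on its lid: nest both upright in the like cup on the table, setting them in without dropping them, so that the three make one straight stack. Then take the lid by its bar handle, pull until the sticky gasket seal lets go, and finish while still holding it by the handle, slightly open and still, its front edge about 4 cm up. Keep the lid shut until the cups are stacked, never let it fly open more than a hand's breadth (10 cm), and leave the pitcher, the scale and the scoop where they are.

Things in the scene. Friction and masses are not known exactly. Their poses are not given: they have to be found in the camera images.
- cup_a: One of two equal stackable steel cups upright on the bin's lid, open-topped, 80 mm tall: tapering body 36 mm across at the foot, 53 mm at 48 mm height, then a step and a band 64 to 65 mm across up to the rim; wall 2.5 mm, 90 g. Origin: centre of the foot's underside, z up. Nested, the step rests on the lower cup's rim: origin 32 mm above the lower one's, sideways play up to 3 mm.
- cup_b: The other cup on the lid, the same in every respect as cup_a.
- cup_base: The like cup that stands alone, upright, on the table, left or right of the bin; same size and origin as cup_a. It is loose.
- bin: Blue-grey plastic bean bin, fixed, 240 mm (its x) by 200 mm (its y) by 130 mm high, with a flat lid 12 mm thick that overhangs it by 4 mm (lid top 142 mm above the table). Origin: centre of the underside; its x points from the front (handle side, facing the robot) to the hinge side. The hinge line runs along the bin's y at x = 120 mm, z = 130 mm in the bin's frame.
- lid (a joint): Lid angle in rad: 0 shut, growing as the front edge rises (about 24 mm per 0.1 rad; it is 244 mm from the hinge line). A gasket lip snaps under the front rim: it takes an upward pull of about 10 to 17 N at the handle and lets go suddenly at about 0.025 rad; then little more than its weight is left (2 to 5 N). If released it sinks to 0.05 rad or less.
- lid_handle (a point): Middle of the round steel bar handle on the lid, 12 mm thick, along the bin's y between posts 110 mm apart (98 mm of clear bar). This point is 34 mm above the lid's top face (28 mm clear under the bar); 205 mm from the hinge line along the lid and 46 mm above it: with the lid shut x = -85 mm, y = 0, z = 176 mm in the bin's frame. Turns with the lid.
- pitcher: Bystander: yellowed plastic measuring pitcher on the table on the other side of the bin from cup_base, 150 mm tall, 94 mm across the rim, with a loop handle out to 84 mm from the axis along its x. Origin: centre of the underside. Leave it alone.
- scale: Bystander: flat bench scale, 150 mm by 130 mm by 28 mm, black with a steel plate. Origin: centre of the underside. Leave it alone.
- scoop: Bystander: small aluminium bean scoop lying on the table, about 175 mm long, 50 mm wide, 33 mm high; the pan runs to +x of its origin, the handle to -x. Leave it alone.
Mind the look-alikes: they are no part of the job. What is shaped like the cup_a but turquoise is not meant.

How it is judged:
By the outcome, as a careful person would: the job done as asked, in the order asked, and still so for the second after the job is handed in, while the arm keeps its last pose, push and grip.
It also fails if it takes over 64 s, if anything falls off the work surface, if the arm or the gripper's body presses on something with over 40 N, if the wrist force passes 120 N, or if a joint passes its speed limit or range.

## Working session

There is one attempt and no reset: what is moved stays moved. The work goes in short steps, Python scripts to look and compute and a tool call to move; the robot and the scene stay as the last step left them, time stands still between calls to the robot, and variables do not carry over. Pictures are saved under pics/ and viewed, and the job is handed in when it is done.

Besides the shell and the picture viewer there is one more tool, called by a JSON object that holds its "name" and its "arguments". drive_tool: Moves the arm, as the interface text tells. Its arguments: {"type":"object","properties":{"increments":{"type":"array"},"squeeze":{"type":"number"}},"required":["increments"]}

```bash
mkdir -p pics
python3 - <<'E'
from station import ctrl
import cv2
for n in("top","side"):
    cv2.imwrite(f"pics/{n}0.png",ctrl.camera(n)[:,:,::-1]); print(n,ctrl.calibration(n))
print(ctrl.get_obs())
E
```

```text
top {'fx': 492.3576920895491, 'fy': 492.3576920895491, 'cx': 284.70070409488915, 'cy': 210.75267835387618, 'rvec': array([ 2.18619261, -2.14223224,  0.0792218 ]), 'tvec': array([0.00245061, 0.61455544, 1.14787222])}
side {'fx': 409.9147213188049, 'fy': 409.9147213188049, 'cx': 274.09054254580855, 'cy': 206.975388064058, 'rvec': array([ 2.45095662, -0.42263782,  0.119491  ]), 'tvec': array([-0.58917266,  0.23046687,  0.83401907])}
{'time_s': 0.1, 'qpos': array([-1.21560987e+00,  3.00408131e-01,  1.52149391e+00,  8.56245910e-06,
        1.32069629e+00, -6.65674156e-02]), 'joint_vel': array([-0.00131999, -0.00303682, -0.00349582, -0.00168091,  0.00102025,
        0.00023807]), 'tau': array([ 1.46300295e-04, -5.32647407e+01, -3.53288949e+01,  7.08285207e-02,
        2.34139472e-02, -9.25436461e-05]), 'ee_pos': array([ 0.22509205, -0.50160303,  0.22195774]), 'eef_rot': array([-3.14151748e+00,  1.00289218e-03, -1.14904454e+00]), 'force': array([-0.14771902,  0.50514927,  0.09088973]), 'moment': array([ 0.00696398, -0.00671556, -0.01196201]), 'grip_width': 0.09384276474548267}
```

View pics/top0.png

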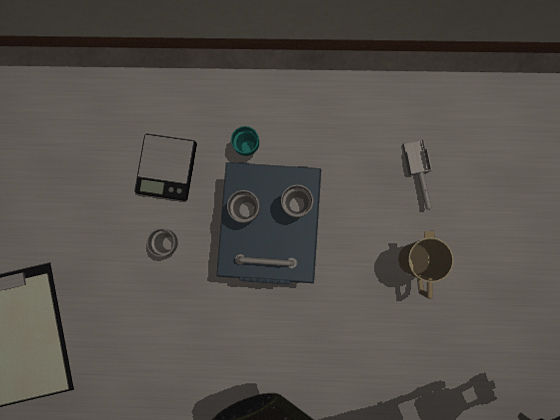

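View pics/side0.png

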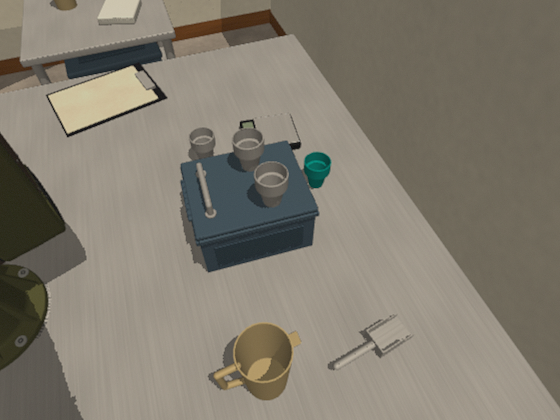

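The top view shows the lid cups at about (243,207) and (297,201), a grey steel cup alone on the table at (162,243), and a turquoise look-alike at (245,140). The grey one at (162,243) fits cup_base. The pitcher at (430,260) is on the other side of the bin, which agrees. I'll confirm in an enlarged crop.

```bash
cat > h.py <<'E'
import numpy as np,cv2
from station import ctrl
def cal(n):
    c=ctrl.calibration(n);R=cv2.Rodrigues(c['rvec'])[0];K=np.array([[c['fx'],0,c['cx']],[0,c['fy'],c['cy']],[0,0,1]])
    return K,R,np.array(c['tvec']),c['rvec']
def ray(n,u,v,z):
    K,R,t,_=cal(n);o=-R.T@t;d=R.T@np.linalg.inv(K)@np.array([u,v,1.]);return o+d*(z-o[2])/d[2]
def proj(n,P):
    K,R,t,r=cal(n);return cv2.projectPoints(np.array(P,float).reshape(-1,3),r,t,K,None)[0].reshape(-1,2)
E
python3 - <<'E'
from h import *
im=cv2.imread('pics/top0.png')
c=cv2.resize(im[120:300,130:340],None,fx=3.6,fy=3.3,interpolation=cv2.INTER_CUBIC);c=cv2.convertScaleAbs(c,alpha=1.5)
cv2.imwrite('pics/top0c.png',c)
im=cv2.imread('pics/side0.png')
c=cv2.resize(im[110:280,160:345],None,fx=3.5,fy=3.5,interpolation=cv2.INTER_CUBIC);c=cv2.convertScaleAbs(c,alpha=1.5)
cv2.imwrite('pics/side0c.png',c)
for n,u,v,z in [("a",243,207,.222),("b",297,201,.222),("base",162,243,.08),("h1",239,260,.176),("h2",293,263,.176),("turq",245,140,.08),("l1",226,164,.142),("l2",322,168,.142),("l3",314,283,.142),("l4",217,276,.142)]: print(n,ray("top",u,v,z).round(4))
E
```

```text
a [0.6023 0.0945 0.222 ]
b [ 0.6164 -0.0133  0.222 ]
base [0.5303 0.2923 0.08  ]
h1 [0.4963 0.1044 0.176 ]
h2 [ 0.4925 -0.0076  0.176 ]
turq [0.7726 0.1094 0.08  ]
l1 [0.7038 0.1429 0.142 ]
l2 [ 0.6987 -0.0665  0.142 ]
l3 [ 0.4508 -0.053   0.142 ]
l4 [0.461  0.1543 0.142 ]
```

View pics/top0c.png

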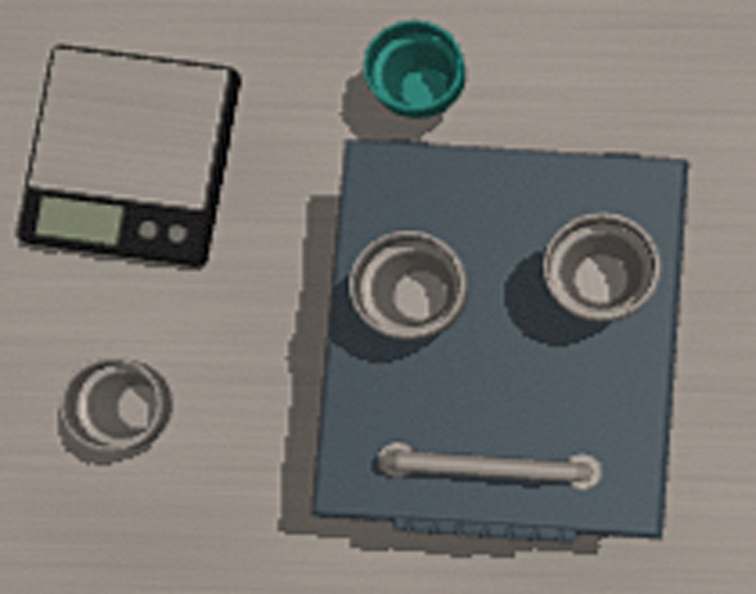

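View pics/side0c.png

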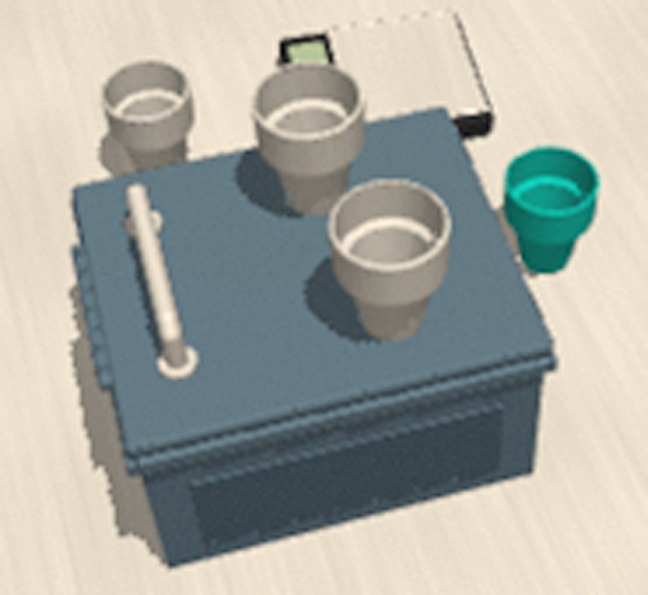

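Run:
```python
from h import *
# side view rim centres from crop
for n,cx,cy,z in [("base",148.5,97,.08),("a",310,108,.222),("b",390,236,.222)]:
    print("side",n,ray("side",160+cx/3.5,110+cy/3.5,z).round(4))
for n,cx,cy,z in [("base",117.5,404,.08),("a",407.5,285.5,.222),("b",601,267,.222)]:
    p=ray("top",130+cx/3.6,120+cy/3.3,z); print("top",n,p.round(4))
# blobs on lid, top view
im=cv2.imread('pics/top0.png').astype(int); b,g,r=im[...,0],im[...,1],im[...,2]
m=((r-b)>-6).astype(np.uint8); m[:172]=0;m[235:]=0;m[:,:226]=0;m[:,318:]=0
n,l,s,c=cv2.connectedComponentsWithStats(m)
for i in range(1,n):
    if s[i,4]>100: 
        ct,_=cv2.findContours((l==i).astype(np.uint8),0,1); (x,y),rad=cv2.minEnclosingCircle(ct[0]); e=cv2.fitEllipse(cv2.convexHull(ct[0])); print(s[i],e,ray("top",*e[0],.222).round(4))
# table z check: circle px size
print(492*.065/(ctrl.calibration('top')['tvec'][2]-.222),492*.065/(ctrl.calibration('top')['tvec'][2]-.08))
```

```text
side base [0.5331 0.2858 0.08  ]
side a [0.604  0.0857 0.222 ]
side b [ 0.6151 -0.0229  0.222 ]
top base [0.5316 0.2909 0.08  ]
top a [0.6033 0.0941 0.222 ]
top b [ 0.6166 -0.0131  0.222 ]
[280 184  34  35 880] ((296.6800842285156, 200.618896484375), (33.01471710205078, 33.805084228515625), 172.5858612060547) [ 0.6172 -0.0126  0.222 ]
[227 190  33  34 885] ((243.1329345703125, 206.14569091796875), (32.87828826904297, 33.956687927246094), 146.8250732421875) [0.604  0.0942 0.222 ]
34.5404032583424 29.947403131410912
```

Run:
```python
from h import *
im=cv2.imread('pics/side0.png');S=4
c=cv2.convertScaleAbs(cv2.resize(im[110:260,170:345],None,fx=S,fy=S,interpolation=cv2.INTER_CUBIC),alpha=1.4)
def circ(n,x,y,z,r,c,off):
    a=np.linspace(0,6.28,60);p=(proj(n,np.c_[x+r*np.cos(a),y+r*np.sin(a),0*a+z])+.5-off)*S-.5
    cv2.polylines(c,[p.round().astype(int)],True,(0,0,255),1)
im2=cv2.imread('pics/top0.png')
d=cv2.convertScaleAbs(cv2.resize(im2[180:290,140:330],None,fx=S,fy=S,interpolation=cv2.INTER_CUBIC),alpha=1.4)
for x,y,z in [(.5316,.2909,0),(.604,.0942,.142),(.6172,-.0126,.142)]:
    circ("side",x,y,z+.08,.0325,c,np.array([170,110])); circ("side",x,y,z+.0,.018,c,np.array([170,110]))
    circ("top",x,y,z+.08,.0325,d,np.array([140,180]))
cv2.imwrite('pics/ov_s.png',c);cv2.imwrite('pics/ov_t.png',d)
```

```text
(no output)
```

View pics/ov_s.png

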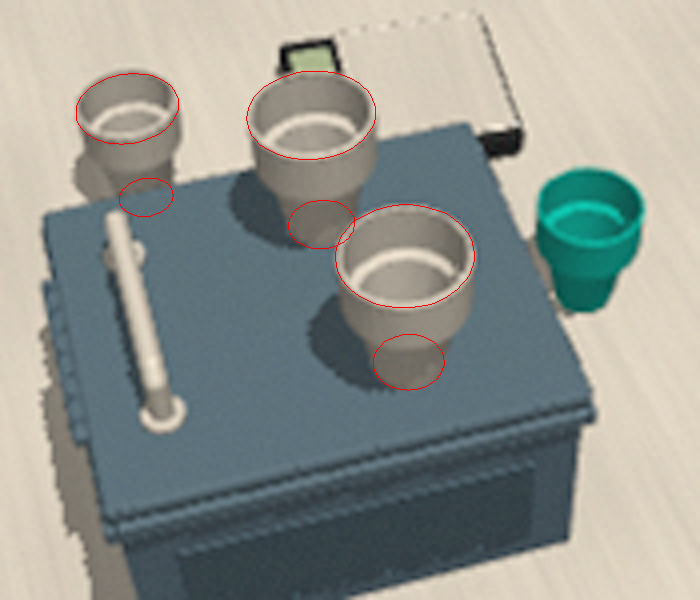

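View pics/ov_t.png

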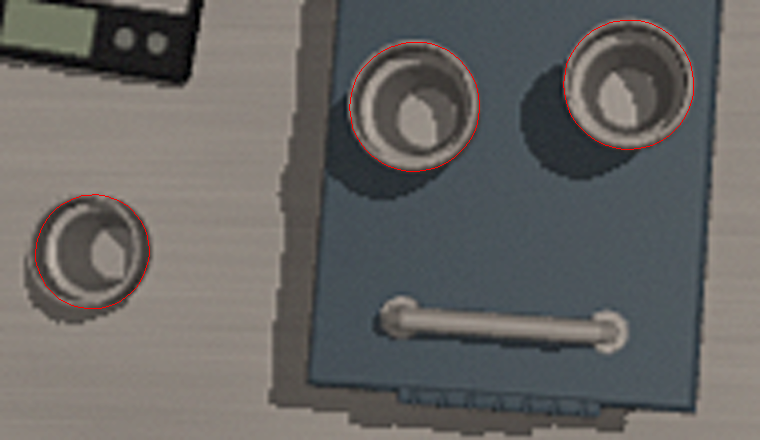

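All three steel cups check out: the rim circles agree in both views within about 1 mm. Estimates are cup_a (.604,.094), cup_b (.617,-.013) and base (.5316,.291). First I rotate to yaw 0 and rise.

{"name": "drive_tool", "arguments": {"increments": [[[0,0,-10],[0,0,-12],1],[[0,0,-10],[0,0,-12],1],[[0,0,-10],[0,0,-12],1],[[0,0,-10],[0,0,-12],1],[[0,0,-10],[0,0,-12],1],[[0,0,-10],[0,0,-12],1],[[0,0,-5.84],[0,0,-12],1],[[0,0,0],[0,0,0],1]]}}

```text
time_s: 1.1
ee_pos: [0.2252, -0.5019, 0.3068]
eef_rot: [3.141, -0.0, -0.001]
force: [0.3, -0.2, -0.2]
grip_width: 0.0938
```

{"name": "drive_tool", "arguments": {"increments": [[[0,0,0],[13,-20,0],1],[[0,0,0],[25,-40,0],1],[[0,0,0],[25,-40,0],1],[[0,0,0],[25,-40,0],1],[[0,0,0],[25,-40,0],1],[[0,0,0],[25,-40,0],1],[[0,0,0],[25,-40,0],1],[[0,0,0],[25,-40,0],1],[[0,0,0],[25,-40,0],1],[[0,0,0],[25,-40,0],1],[[0,0,0],[25,-40,0],1],[[0,0,0],[25,-40,0],1],[[0,0,0],[25,-40,0],1],[[0,0,0],[25,-40,0],1],[[0,0,0],[25,-40,0],1],[[0,0,0],[16,-16,0],1],[[0,0,0],[0,0,0],1],[[0,0,0],[0,0,0],1]]}}

```text
time_s: 3.35
ee_pos: [0.6033, 0.0942, 0.3062]
eef_rot: [3.141, 0.001, -0.001]
force: [-0.1, -0.0, 0.5]
grip_width: 0.094
```

{"name": "drive_tool", "arguments": {"increments": [[[0,0,0],[0.7,0,20],1],[[0,0,0],[0,0,25],1],[[0,0,0],[0,0,25],1],[[0,0,0],[0,0,15],1],[[0,0,0],[0,0,8],1],[[0,0,0],[0,0,0],1]], "squeeze": 15}}

```text
time_s: 4.1
ee_pos: [0.6047, 0.0941, 0.2136]
eef_rot: [-3.142, -0.0, -0.0]
force: [0.0, -1.0, 0.2]
grip_width: 0.0939
```

{"name": "drive_tool", "arguments": {"increments": [[[0,0,0],[0,0,0],0.6],[[0,0,0],[0,0,0],0.6],[[0,0,0],[0,0,0],0.6],[[0,0,0],[0,0,0],0.6],[[0,0,0],[0,0,0],0.6]], "squeeze": 15}}

```text
time_s: 4.72
ee_pos: [0.6048, 0.0943, 0.2137]
eef_rot: [-3.142, -0.0, 0.0]
force: [-0.8, -0.0, 2.2]
grip_width: 0.0646
```

{"name": "drive_tool", "arguments": {"increments": [[[0,0,0],[0,0,0],0.3],[[0,0,0],[0,0,0],0.3],[[0,0,0],[0,0,-5],0.3],[[0,0,0],[0,0,-15],0.3],[[0,0,0],[0,0,-20],0.3],[[0,0,0],[0,0,-20],0.3],[[0,0,0],[0,0,0],0.3]], "squeeze": 18}}

```text
time_s: 5.6
ee_pos: [0.6053, 0.0943, 0.2755]
eef_rot: [-3.141, -0.003, 0.0]
force: [0.6, 0.2, -0.7]
grip_width: 0.0645
```

Run:
```python
from h import *
for n in("top","side"):
    cv2.imwrite(f"pics/{n}1.png",ctrl.camera(n)[:,:,::-1])
```

```text
(no output)
```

View pics/side1.png

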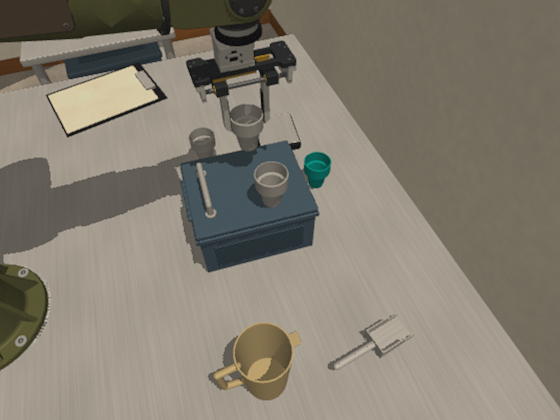

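{"name": "drive_tool", "arguments": {"increments": [[[0,0,0],[-5,-15,0],0.3],[[0,0,0],[-12,-32,0],0.3],[[0,0,0],[-13,-35,0],0.3],[[0,0,0],[-13,-35,0],0.3],[[0,0,0],[-13,-35,0],0.3],[[0,0,0],[-12,-30,0],0.3],[[0,0,0],[-5.3,-14,20],0.3],[[0,0,0],[0,0,30],0.3],[[0,0,0],[0,0,30],0.3],[[0,0,0],[0,0,20],0.3],[[0,0,0],[0,0,0],0.3],[[0,0,0],[0,0,0],0.3]]}}

```text
time_s: 7.2
ee_pos: [0.5315, 0.2907, 0.1743]
eef_rot: [-3.141, -0.001, 0.0]
force: [-0.0, 0.5, -1.1]
grip_width: 0.0646
```

Run:
```python
from h import *
print(ctrl.get_obs()['ee_pos'])
for n,(u,v,w,hh) in dict(top=(110,190,110,100),side=(150,60,120,120)).items():
    im=ctrl.camera(n)[:,:,::-1]; cv2.imwrite(f"pics/{n}2.png",im)
    cv2.imwrite(f"pics/{n}2c.png",cv2.convertScaleAbs(cv2.resize(im[v:v+hh,u:u+w],None,fx=5,fy=5,interpolation=cv2.INTER_CUBIC),alpha=1.4))
```

```text
[0.53146588 0.29074498 0.17428382]
```

View pics/side2c.png

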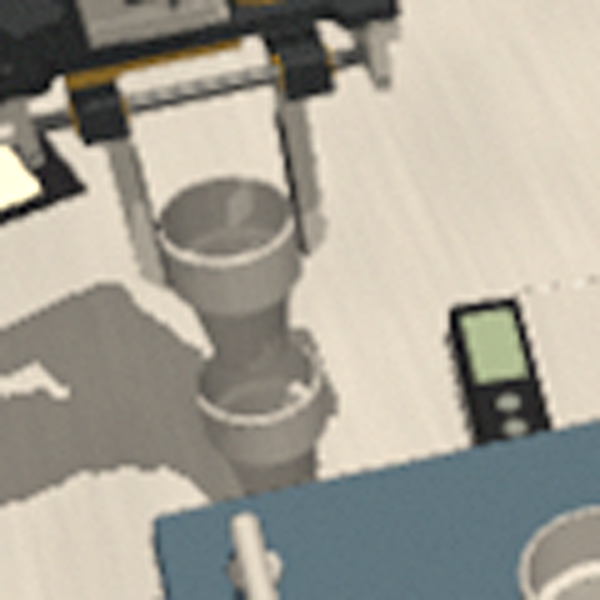

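View pics/top2c.png

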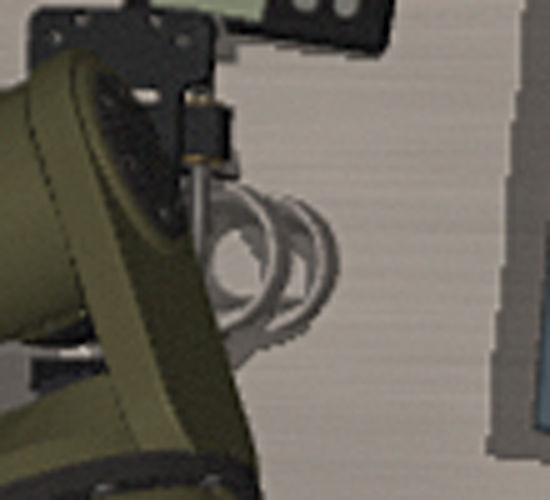

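Run:
```python
from h import *
def ext(n,x,y,z,off,S=5):
    a=np.linspace(0,6.28,100);p=(proj(n,np.c_[x+.0325*np.cos(a),y+.0325*np.sin(a),0*a+z])+.5-off)*S-.5
    return p.min(0).round(1),p.max(0).round(1)
o=np.array([150,60]);ot=np.array([110,190])
for nm,x,y,z in [("held",.5315,.2907,.1826),("base",.532,.2907,.08),("base+x3",.535,.2907,.08)]:
    print(nm,ext("side",x,y,z,o),ext("top",x,y,z,ot))
```

```text
held (array([154.2, 177.7]), array([293.7, 266.3])) (array([122. , 179.1]), array([277.8, 335.9]))
base (array([195.5, 341.7]), array([324. , 429.6])) (array([194.7, 192.2]), array([336.5, 334.8]))
base+x3 (array([201.3, 340.3]), array([329.7, 428.1])) (array([195.1, 185.6]), array([336.8, 328.2]))
```

{"name": "drive_tool", "arguments": {"increments": [[[0,0,0],[0,0,15],0.3],[[0,0,0],[0,0,15],0.3],[[0,0,0],[0,0,12],0.3],[[0,0,0],[0,0,10],0.3],[[0,0,0],[0,0,8],0.3],[[0,0,0],[0,0,5],0.3],[[0,0,0],[0,0,0],0.3]]}}

```text
time_s: 8.18
ee_pos: [0.5314, 0.2902, 0.1082]
eef_rot: [3.142, 0.0, 0.0]
force: [-0.2, 1.0, -1.2]
grip_width: 0.065
```

{"name": "drive_tool", "arguments": {"increments": [[[0,0,0],[0,0,1.5],0.3],[[0,0,0],[0,0,1.5],0.3],[[0,0,0],[0,0,0.7],0.3],[[0,0,0],[0,0,0],0.3]]}}

```text
time_s: 8.68
ee_pos: [0.5316, 0.2903, 0.1049]
eef_rot: [-3.141, -0.0, 0.0]
force: [0.5, 0.7, -0.6]
grip_width: 0.0646
```

{"name": "drive_tool", "arguments": {"increments": [[[0,0,0],[0,0,0.6],0.3],[[0,0,0],[0,0,0.6],0.3],[[0,0,0],[0,0,0],0.3]]}}

```text
time_s: 9.05
ee_pos: [0.5317, 0.2904, 0.1039]
eef_rot: [-3.141, -0.001, 0.0]
force: [0.6, 1.9, 3.7]
grip_width: 0.0646
```

{"name": "drive_tool", "arguments": {"increments": [[[0,0,0],[0,0,0],0.75],[[0,0,0],[0,0,0],0.8],[[0,0,0],[0,0,0],1],[[0,0,0],[0,0,0],1],[[0,0,0],[0,0,0],1],[[0,0,0],[0,0,-15],1],[[0,0,0],[0,0,-30],1],[[0,0,0],[0,0,-40],1],[[0,0,0],[0,0,-50],1],[[0,0,0],[0,0,-50],1],[[0,0,0],[0,0,-20],1],[[0,0,0],[0,0,0],1]]}}

```text
time_s: 10.55
ee_pos: [0.5317, 0.2903, 0.3108]
eef_rot: [-3.14, -0.003, 0.0]
force: [-0.9, 1.0, -0.9]
grip_width: 0.0943
```

Run:
```python
from h import *
for n,(u,v,w,hh) in dict(side=(160,80,180,130)).items():
    im=ctrl.camera(n)[:,:,::-1]; cv2.imwrite(f"pics/{n}3.png",im)
    cv2.imwrite(f"pics/{n}3c.png",cv2.convertScaleAbs(cv2.resize(im[v:v+hh,u:u+w],None,fx=4,fy=4,interpolation=cv2.INTER_CUBIC),alpha=1.4))
```

```text
(no output)
```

View pics/side3c.png

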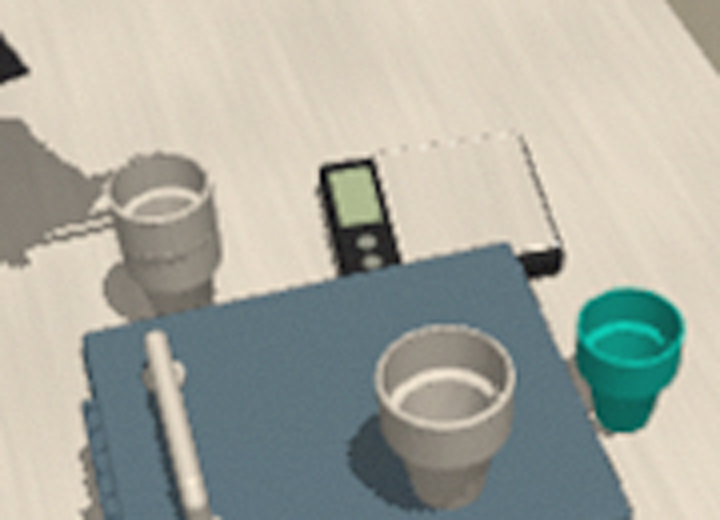

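The first cup is nested straight; its rim is at about (160,185) in the crop. Next is cup_b.

{"name": "drive_tool", "arguments": {"increments": [[[0,0,0],[6,20,0],1],[[0,0,0],[10,36,0],1],[[0,0,0],[11,40,0],1],[[0,0,0],[11,40,0],1],[[0,0,0],[11,40,0],1],[[0,0,0],[11,40,0],1],[[0,0,0],[11,40,0],1],[[0,0,0],[10,32,0],1],[[0,0,0],[4.3,15,0],1],[[0,0,0],[0,0,0],1],[[0,0,0],[0,0,20],1],[[0,0,0],[0,0,25],1],[[0,0,0],[0,0,25],1],[[0,0,0],[0,0,17],1],[[0,0,0],[0,0,10],1],[[0,0,0],[0,0,0],1]]}}

```text
time_s: 12.6
ee_pos: [0.6167, -0.0124, 0.2114]
eef_rot: [-3.142, 0.0, 0.0]
force: [0.1, -0.0, 0.7]
grip_width: 0.094
```

{"name": "drive_tool", "arguments": {"increments": [[[0,0,0],[0,0,0],0.6],[[0,0,0],[0,0,0],0.6],[[0,0,0],[0,0,0],0.6],[[0,0,0],[0,0,0],0.6],[[0,0,0],[0,0,0],0.6],[[0,0,0],[0,0,0],0.3],[[0,0,0],[0,0,0],0.3]], "squeeze": 18}}

```text
time_s: 13.48
ee_pos: [0.6169, -0.0128, 0.2118]
eef_rot: [3.142, -0.001, 0.0]
force: [0.1, -0.4, 3.7]
grip_width: 0.0642
```

{"name": "drive_tool", "arguments": {"increments": [[[0,0,0],[0,0,-5],0.3],[[0,0,0],[0,0,-15],0.3],[[0,0,0],[0,0,-25],0.3],[[0,0,0],[0,0,-20],0.3],[[0,0,0],[-4,-15,0],0.3],[[0,0,0],[-9,-32,0],0.3],[[0,0,0],[-11,-38,0],0.3],[[0,0,0],[-11,-40,0],0.3],[[0,0,0],[-11,-40,0],0.3],[[0,0,0],[-11,-40,0],0.3],[[0,0,0],[-11,-40,0],0.3],[[0,0,0],[-10,-35,0],0.3],[[0,0,0],[-7,-23,0],0.3],[[0,0,0],[0,0,20],0.3],[[0,0,0],[0,0,25],0.3],[[0,0,0],[0,0,20],0.3],[[0,0,0],[0,0,10],0.3],[[0,0,0],[0,0,0],0.3],[[0,0,0],[0,0,0],0.3]]}}

```text
time_s: 15.85
ee_pos: [0.5319, 0.2905, 0.2024]
eef_rot: [-3.141, -0.001, 0.0]
force: [0.3, -0.2, -1.2]
grip_width: 0.0648
```

Run:
```python
from h import *
for n,(u,v,w,hh) in dict(side=(150,60,120,120)).items():
    im=ctrl.camera(n)[:,:,::-1]; cv2.imwrite(f"pics/{n}4.png",im)
    cv2.imwrite(f"pics/{n}4c.png",cv2.convertScaleAbs(cv2.resize(im[v:v+hh,u:u+w],None,fx=5,fy=5,interpolation=cv2.INTER_CUBIC),alpha=1.4))
```

```text
(no output)
```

View pics/side4c.png

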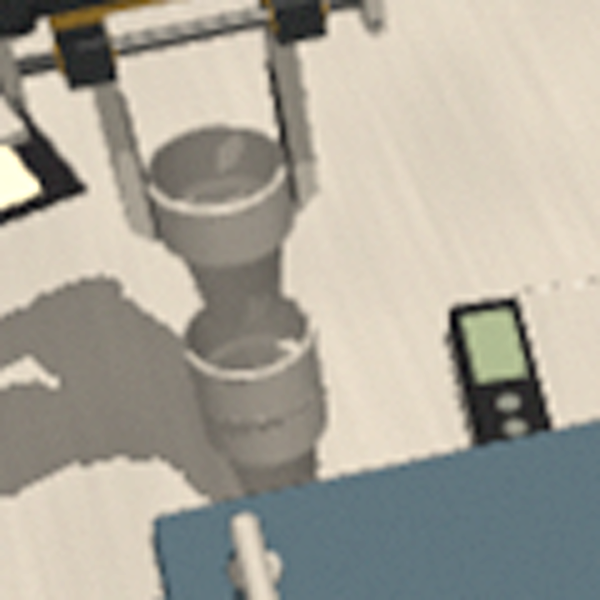

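Aligned the same way as the first cup. Lower to about .1345.

{"name": "drive_tool", "arguments": {"increments": [[[0,0,0],[0,0,15],0.3],[[0,0,0],[0,0,15],0.3],[[0,0,0],[0,0,13],0.3],[[0,0,0],[0,0,10],0.3],[[0,0,0],[0,0,7],0.3],[[0,0,0],[0,0,4],0.3],[[0,0,0],[0,0,2],0.3],[[0,0,0],[0,0,0],0.3]]}}

```text
time_s: 16.9
ee_pos: [0.5318, 0.2903, 0.1357]
eef_rot: [-3.141, -0.0, 0.0]
force: [-0.6, 0.2, -1.3]
grip_width: 0.0645
```

{"name": "drive_tool", "arguments": {"increments": [[[0,0,0],[0,0,0.8],0.3],[[0,0,0],[0,0,0.7],0.3],[[0,0,0],[0,0,0],0.3]]}}

```text
time_s: 17.27
ee_pos: [0.5318, 0.2903, 0.1341]
eef_rot: [-3.142, -0.0, 0.0]
force: [-0.8, 1.1, -1.6]
grip_width: 0.0642
```

{"name": "drive_tool", "arguments": {"increments": [[[0,0,0],[0,0,0.6],0.3],[[0,0,0],[0,0,0],0.3]]}}

```text
time_s: 17.52
ee_pos: [0.5319, 0.2904, 0.1338]
eef_rot: [-3.141, -0.0, 0.0]
force: [-0.3, 0.0, 4.3]
grip_width: 0.0645
```

Contact came at the predicted height. Release and rise.

{"name": "drive_tool", "arguments": {"increments": [[[0,0,0],[0,0,0],0.75],[[0,0,0],[0,0,0],0.8],[[0,0,0],[0,0,0],1],[[0,0,0],[0,0,0],1],[[0,0,0],[0,0,0],1],[[0,0,0],[0,0,-15],1],[[0,0,0],[0,0,-30],1],[[0,0,0],[0,0,-40],1],[[0,0,0],[0,0,-50],1],[[0,0,0],[0,0,-30],1],[[0,0,0],[0,0,0],1]]}}

```text
time_s: 18.9
ee_pos: [0.5322, 0.2905, 0.3018]
eef_rot: [-3.139, -0.005, 0.0]
force: [-0.9, -0.5, -1.0]
grip_width: 0.094
```

Run:
```python
from h import *
for n,(u,v,w,hh) in dict(side=(160,80,180,130)).items():
    im=ctrl.camera(n)[:,:,::-1]; cv2.imwrite(f"pics/{n}5.png",im)
    cv2.imwrite(f"pics/{n}5c.png",cv2.convertScaleAbs(cv2.resize(im[v:v+hh,u:u+w],None,fx=4,fy=4,interpolation=cv2.INTER_CUBIC),alpha=1.4))
# handle from first top image: bar mask
im=cv2.imread('pics/top0.png').astype(int); b,g,r=im[...,0],im[...,1],im[...,2]
m=((r-b)>-6).astype(np.uint8); m[:250]=0;m[272:]=0;m[:,:230]=0;m[:,303:]=0
n,l,s,c=cv2.connectedComponentsWithStats(m)
i=1+np.argmax(s[1:,4]); print(s[i],c[i]); l=(l==i)
# bar only: middle columns
cols=range(250,283); cy=[np.nonzero(l[:,k])[0].mean() for k in cols]; print([int(l[:,k].sum()) for k in cols])
k,o=np.polyfit(cols,cy,1)
A,B=[ray("top",u,k*u+o,.176) for u in (241,292)]; print(A,B,np.degrees(np.arctan2(A[0]-B[0],A[1]-B[1])))
# lid yaw via lid contour
blue=((b-r)>6).astype(np.uint8); blue[:155]=0; blue[290:]=0; blue[:,:205]=0; blue[:,330:]=0
ct,_=cv2.findContours(blue,0,1); ct=max(ct,key=cv2.contourArea); 
q=cv2.approxPolyDP(cv2.convexHull(ct),6,True).reshape(-1,2); print(q)
for p in q: print(ray("top",*p,.142).round(4))
```

```text
[235 254  62  15 471] [265.3970276  261.01061571]
[7, 7, 7, 8, 6, 6, 6, 6, 6, 6, 7, 7, 7, 7, 7, 7, 7, 7, 6, 6, 6, 6, 6, 8, 7, 7, 7, 7, 7, 7, 7, 7, 7]
[0.49751578 0.10032049 0.176     ] [ 0.49245448 -0.00553083  0.176     ] 2.737521956635863
[[227 163]
 [320 169]
 [313 282]
 [217 275]]
[0.7061 0.1408 0.142 ]
[ 0.6964 -0.0622  0.142 ]
[ 0.4528 -0.0509  0.142 ]
[0.4631 0.1544 0.142 ]
```

View pics/side5c.png

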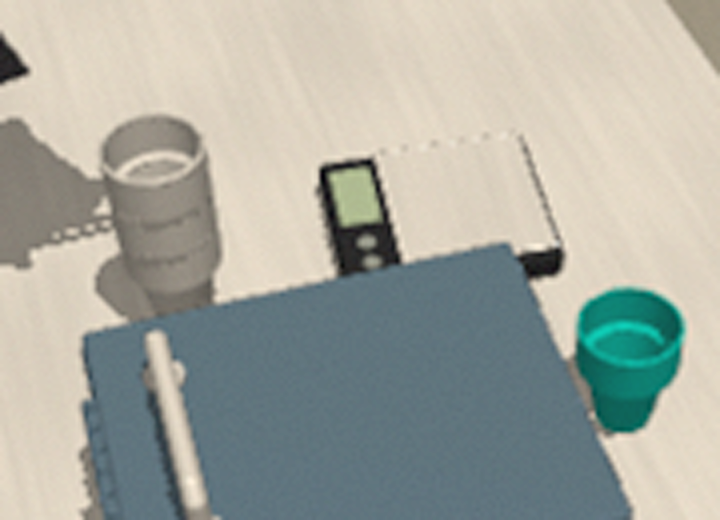

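The stack is straight. Bar middle is about (.495,.049,.176) and bin yaw is about -2.7°. Go to the handle.

{"name": "drive_tool", "arguments": {"increments": [[[0,0,0],[-3,20,0],1],[[0,0,0],[-6,36,0],1],[[0,0,0],[-6,40,0],1],[[0,0,0],[-6,40,0],1],[[0,0,0],[-6,40,0],1],[[0,0,0],[-6,36,0],1],[[0,0,0],[-4.2,29.5,0],1],[[0,0,2.7],[0,0,0],1],[[0,0,0],[0,0,20],1],[[0,0,0],[0,0,30],1],[[0,0,0],[0,0,30],1],[[0,0,0],[0,0,20],1],[[0,0,0],[0,0,0],1]]}}

```text
time_s: 20.58
ee_pos: [0.4935, 0.0487, 0.1965]
eef_rot: [3.141, 0.004, -0.047]
force: [0.4, 0.3, 0.3]
grip_width: 0.094
```

Run:
```python
from h import *
for n,(u,v,w,hh) in dict(side=(150,80,180,140)).items():
    im=ctrl.camera(n)[:,:,::-1]; cv2.imwrite(f"pics/{n}6.png",im)
    cv2.imwrite(f"pics/{n}6c.png",cv2.convertScaleAbs(cv2.resize(im[v:v+hh,u:u+w],None,fx=4,fy=4,interpolation=cv2.INTER_CUBIC),alpha=1.4))
p=proj("side",[[.495,.049,.176],[.4974,.098,.176],[.4926,0,.176]]); print((p-[150,80])*4)
```

```text
[[212.8626768  412.18943504]
 [195.70571701 343.54851379]
 [231.28293334 485.88450656]]
```

View pics/side6c.png

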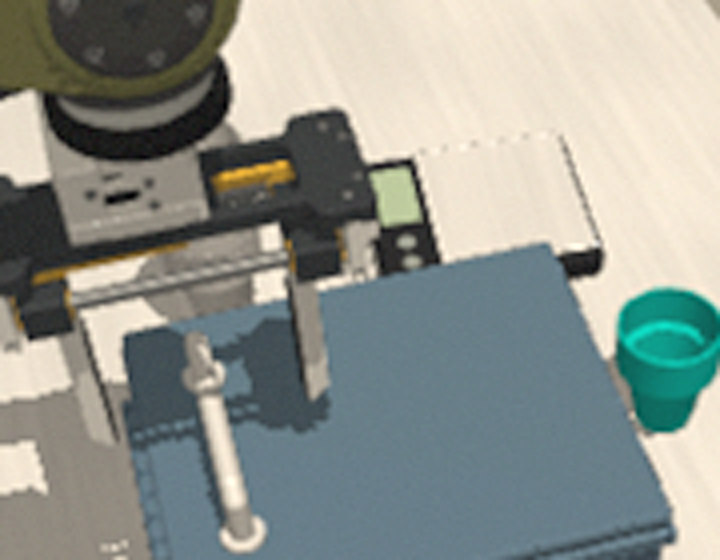

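The bar in the side view passes through (212,412) in the crop, where the projection predicts it, and the fingers straddle it. Descend and close.

{"name": "drive_tool", "arguments": {"increments": [[[0,0,0],[1.5,0,8],1],[[0,0,0],[0,0,8],1],[[0,0,0],[0,0,6],1],[[0,0,0],[0,0,0],1],[[0,0,0],[0,0,0],0.25],[[0,0,0],[0,0,0],0.25],[[0,0,0],[0,0,0],0.25],[[0,0,0],[0,0,0],0.25],[[0,0,0],[0,0,0],0.25],[[0,0,0],[0,0,0],0.25],[[0,0,0],[0,0,0],0.25]], "squeeze": 10}}

```text
time_s: 22.0
ee_pos: [0.4961, 0.0487, 0.1764]
eef_rot: [3.142, 0.0, -0.047]
force: [1.0, 0.4, 0.6]
grip_width: 0.0276
```

{"name": "drive_tool", "arguments": {"increments": [[[0,0,0],[0,0,0],0.13],[[0,0,0],[0,0,0],0.1],[[0,0,0],[0,0,0],0.1],[[0,0,0],[0,0,0],0.1]], "squeeze": 10}}

```text
time_s: 22.5
ee_pos: [0.4946, 0.0488, 0.1763]
eef_rot: [3.141, 0.004, -0.047]
force: [-14.3, -0.1, 7.2]
grip_width: 0.0117
```

{"name": "drive_tool", "arguments": {"increments": [[[0,0,0],[-1.5,0,0],0.1],[[0,0,0],[0,0,0],0.1],[[0,0,0],[0,0,0],0]], "squeeze": 50}}

```text
time_s: 22.88
ee_pos: [0.4945, 0.0488, 0.1763]
eef_rot: [-3.142, 0.001, -0.047]
force: [-1.9, 0.4, -0.6]
grip_width: 0.0106
```

{"name": "drive_tool", "arguments": {"increments": [[[0,0,0],[0,0,0],0],[[0,0,0],[0,0,0],0]], "squeeze": 50}}

```text
time_s: 23.12
ee_pos: [0.4945, 0.0488, 0.1764]
eef_rot: [-3.142, 0.0, -0.047]
force: [-2.6, 0.6, -0.2]
grip_width: 0.0107
```

{"name": "drive_tool", "arguments": {"increments": [[[0,-0.2,0],[0.2,0,-0.8],0],[[0,-0.2,0],[0.2,0,-0.8],0],[[0,-0.2,0],[0.2,0,-0.8],0],[[0,-0.2,0],[0.2,0,-0.8],0],[[0,0,0],[0,0,0],0]]}}

```text
time_s: 23.75
ee_pos: [0.4953, 0.0487, 0.1799]
eef_rot: [3.142, 0.014, -0.047]
force: [-3.5, 0.0, -7.3]
grip_width: 0.0108
```

{"name": "drive_tool", "arguments": {"increments": [[[0,-0.2,0],[0.2,0,-0.8],0],[[0,-0.2,0],[0.2,0,-0.8],0],[[0,-0.2,0],[0.2,0,-0.8],0],[[0,0,0],[0,0,0],0]]}}

```text
time_s: 24.25
ee_pos: [0.496, 0.0487, 0.1825]
eef_rot: [-3.142, 0.025, -0.047]
force: [-7.1, -0.1, -2.3]
grip_width: 0.0111
```

{"name": "drive_tool", "arguments": {"increments": [[[0,-0.4,0],[-0.2,0,-1.5],0],[[0,-0.4,0],[0.2,0,-1.5],0],[[0,-0.5,0],[0.4,0,-2],0],[[0,-0.5,0],[0.4,0,-2],0],[[0,0,0],[0,0,0],0]]}}

```text
time_s: 24.88
ee_pos: [0.4977, 0.0486, 0.1893]
eef_rot: [-3.142, 0.055, -0.047]
force: [6.3, 0.4, -4.8]
grip_width: 0.0106
```

Run:
```python
from h import *
for n,(u,v,w,hh) in dict(side=(150,80,180,200)).items():
    im=ctrl.camera(n)[:,:,::-1]; cv2.imwrite(f"pics/{n}7.png",im)
    cv2.imwrite(f"pics/{n}7c.png",cv2.convertScaleAbs(cv2.resize(im[v:v+hh,u:u+w],None,fx=3,fy=3,interpolation=cv2.INTER_CUBIC),alpha=1.4))
```

```text
(no output)
```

View pics/side7c.png

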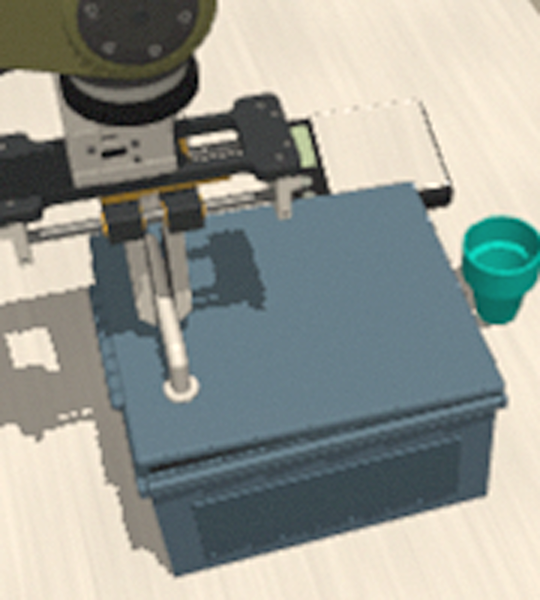

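{"name": "drive_tool", "arguments": {"increments": [[[0,-0.6,0],[0.7,0,-2],0],[[0,-0.6,0],[0.5,0,-2],0],[[0,-0.6,0],[0.5,0,-2],0],[[0,-0.6,0],[0.5,0,-2],0],[[0,-0.6,0],[0.5,0,-2],0],[[0,0,0],[0,0,0],0]]}}

```text
time_s: 25.68
ee_pos: [0.5008, 0.0484, 0.1989]
eef_rot: [-3.142, 0.108, -0.047]
force: [4.4, -0.4, -5.0]
grip_width: 0.0107
```

{"name": "drive_tool", "arguments": {"increments": [[[0,-0.6,0],[0.6,0,-2],0],[[0,-0.6,0],[0.5,0,-2],0],[[0,-0.6,0],[0.5,0,-2],0],[[0,-0.6,0],[0.5,0,-2],0],[[0,-0.6,0],[0.5,0,-2],0],[[0,0,0],[0,0,0],0],[[0,0,0],[0,0,0],0]]}}

```text
time_s: 26.55
ee_pos: [0.5043, 0.0483, 0.2082]
eef_rot: [3.142, 0.161, -0.047]
force: [3.7, -0.3, -4.2]
grip_width: 0.0106
```

Run:
```python
from h import *
print(ctrl.get_obs())
for n in ("side","top"):
    im=ctrl.camera(n)[:,:,::-1]; cv2.imwrite(f"pics/{n}8.png",im)
    u,v,w,hh=(150,80,180,200)if n=="side" else (120,120,220,180)
    cv2.imwrite(f"pics/{n}8c.png",cv2.convertScaleAbs(cv2.resize(im[v:v+hh,u:u+w],None,fx=3,fy=3,interpolation=cv2.INTER_CUBIC),alpha=1.4))
```

```text
{'time_s': 26.55, 'qpos': array([0.01793517, 0.30754785, 1.55266894, 0.01041511, 1.44186989,
       0.06276459]), 'joint_vel': array([ 0.00128528, -0.00060119,  0.00201769,  0.0015969 , -0.00227191,
       -0.00011146]), 'tau': array([ 3.44806267e-01, -5.48934782e+01, -3.50190032e+01,  2.15036985e-01,
        1.21542905e+00, -2.11307220e-02]), 'ee_pos': array([0.50431727, 0.04827196, 0.20821965]), 'eef_rot': array([ 3.14152996,  0.16081627, -0.04700419]), 'force': array([ 3.6726815 , -0.33570114, -4.22225421]), 'moment': array([-0.07819311, -0.65414085, -0.02944489]), 'grip_width': 0.010636791225634606}
```

View pics/side8c.png

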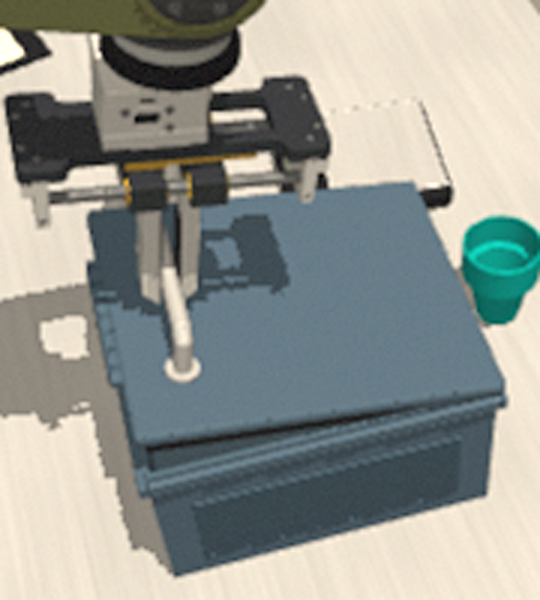

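View pics/top8.png

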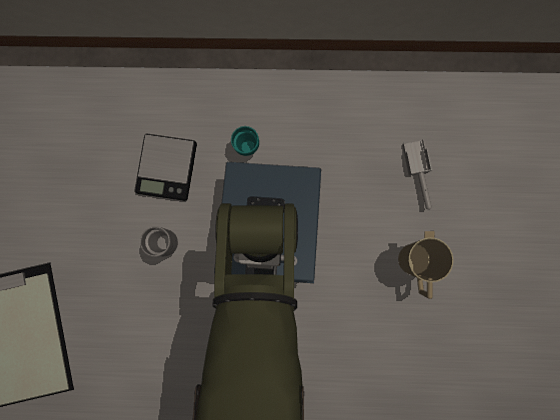

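```bash
python3 - <<'E'
from h import *
y=np.radians(-2.7);c,s=np.cos(y),np.sin(y)
O=np.array([.4945,.0488,0])-np.array([-.085*c,-.085*s,0])  # bin origin
def W(x,yy,z): return O+[c*x-s*yy,s*x+c*yy,z]
for th in (0,.12,.14,.164,.19):
    P=[]
    for px,pz in((-.244,.012),(-.244,0)):
        P.append(W(.12+px*np.cos(th)+pz*np.sin(th),-.104,.13-px*np.sin(th)+pz*np.cos(th)))
    print(th,((proj("side",P)-[150,80])*3).round(1).tolist())
E
python3 - <<'E'
import cv2
im=cv2.imread('pics/side8.png')
cv2.imwrite('pics/c9.png',cv2.convertScaleAbs(cv2.resize(im[210:260,170:230],None,fx=10,fy=10,interpolation=cv2.INTER_CUBIC),alpha=1.8))
E
```

```text
0 [[136.3, 477.9], [139.5, 488.3]]
0.12 [[133.4, 450.5], [134.4, 462.0]]
0.14 [[133.5, 445.7], [134.1, 457.4]]
0.164 [[133.7, 439.8], [133.9, 451.7]]
0.19 [[134.3, 433.4], [133.9, 445.4]]
```

View pics/c9.png

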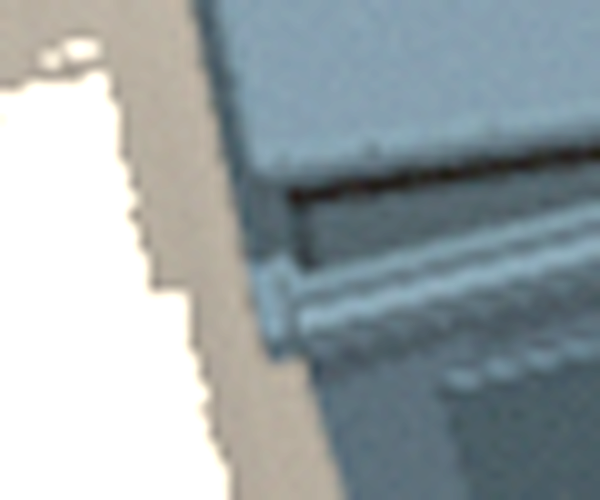

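The lid angle is about 0.16 rad from the TCP rise and about 0.17 rad from the corner in the image, so the front edge is about 4 cm up. It is still and held. Handing in.

Run:
```python
from station import ctrl
print(ctrl.get_obs()['grip_width'],ctrl.hand_in())
```

```text
the job is handed in; nothing more can be done
0.01063384197728582 None
```

Both lid cups are nested upright in the grey cup on the table, and the job is handed in with the lid held slightly open by its bar handle. It took about 27 s of the 64 s.

- **Stack:** each cup was lowered until it touched, at the height expected for a full nesting, and only then released. A side picture taken after the second cup showed one straight stack. At the end I could only check it from above, because the gripper hid it in the side view; it looked straight and in place.
- **Lid:** the seal let go at about 6 mm of rise without a jump. At the end the lid angle was about 0.16 rad from the arm's rise and about 0.17 rad from the picture. That puts the front edge roughly 39–41 mm up.
- **Grip and force at the end:** the handle was held with 50 N and the lid was still, with about 5.6 N of force left on the tool. While closing on the bar the sideways force reached about 14 N, so I shifted the gripper to ease it before pulling.
- **Bystanders:** the pitcher, scale, scoop and turquoise cup look unmoved in the last top picture.

My first rough readings of the cup rims in the side view were 5–9 mm off the top view in y. They came from misjudged ellipse centres. Projecting the top-view positions into the side view then agreed to within about 1 mm.

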